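# Mantel things back on their own places

### The job

The planter, the smoked-glass jar and the small white dish on this slate mantel stand on each other's places. Swap them round so that the planter stands in the terracotta saucer, the jar on the round birch coaster and the small dish on top of the tiered white stand, each well centred; the empty cork mat is there to park something on meanwhile. Keep the three upright, set them down without dropping them, and leave the clock, the tealight and the tin where they are.

Things in the scene. Friction and masses are not known exactly. Their poses are not given: they have to be found in the camera images.
- planter: Loose round terracotta mini planter with a small green cactus, about 0.2 kg. Origin: centre of underside, z up. Foot 46 mm in diameter, 55 mm at 36 mm height; upright collar 62 mm in diameter from 36 to 60 mm height (grasp it there, e.g. at 48 mm); cactus top at 79 mm. At the start it is on the stand. It belongs in the saucer.
- jar: Loose smoked dark glass jar, lid shut, about 0.35 kg. Origin: centre of underside, z up. Body 64 mm in diameter to 74 mm height, stainless lid 66 mm in diameter to 89 mm. A dark hinge on its +x side and clasp on its -x side stand out 8 mm: close the fingers along its y axis, e.g. at 66 mm height. At the start it is in the saucer. It belongs on the coaster, any yaw.
- small_dish: Loose small round white dish, top tier of the stand, about 0.16 kg. Origin: centre of underside, z up. Foot 58 mm in diameter, rim 84 mm in diameter at 20 mm height; a round upright knob 20 mm in diameter rises from its middle to 61 mm height (grasp it, e.g. at 47 mm). At the start it is on the coaster. It belongs on the stand's top plate.
- stand: Fixed white ceramic tiered stand (the two lower tiers of the set): dish 156 mm in diameter with its rim at 22 mm height, above it a dish 112 mm in diameter with its rim at 62 mm, and on top a flat round plate 76 mm in diameter whose upper face is 80 mm above the origin. Origin: centre of its underside, on the ledge, z up.
- coaster: Fixed flat round birch coaster, 100 mm in diameter, 8 mm thick. Origin: centre of its underside; its upper face is at 8 mm.
- saucer: Fixed round terracotta saucer. Origin: centre of its underside; inner floor at 5 mm height, flat to 40 mm from the centre; rim 104 mm in outer diameter, 11 mm high.
- cork_mat: Fixed flat square cork mat, 110 x 110 mm, 6 mm thick, empty at the start: the free spot. Origin: centre of its underside; its upper face is at 6 mm.
- clock: Bystander: loose small dark wooden clock with a white dial, 34 x 50 x 50 mm. Origin: centre of its underside.
- tealight: Bystander: loose open green glass tealight holder, 56 mm in diameter, 40 mm high. Origin: centre of its underside.
- tin: Bystander: loose small blue tin, 55 x 38 x 18 mm. Origin: centre of its underside.
Mind the look-alikes: they are no part of the job. Leave any purple, red or yellow look-alike of the small_dish alone.

How it is judged:
By the outcome, as a careful person would: the job done as asked, in the order asked, and still so for the second after the job is handed in, with the robot touching nothing.
It also fails if it takes over 120 s, if anything falls off the work surface, if the arm or the gripper's body presses on something with over 40 N, if the wrist force passes 120 N, or if a joint passes its speed limit or range.

### The arm

A 6-joint arm with a two-finger parallel gripper is mounted at the origin on the work surface. World frame = base frame: x ahead of the robot, y to its left, z up, the work surface at z = 0. Lengths are in m, angles in rad, forces in N, time in s.
With the tool pointing down it reaches from about 0.4 to 0.825 m from the base axis. Payload 7 kg.
Tool frame: the origin (TCP) lies on the centre line of the jaws, within the pads' length; the fingertips stand 19 mm ahead of it and the grasp point (between the pads) is the TCP; z points along the fingers, y is the line along which they close (so a half turn about z gives the same grasp; the last joint's range is limited). The gripper opens to 88 mm and grips with 3 to 60 N. Pads are 19 mm wide; open, the fingers measure 130 mm over their backs; the gripper's body (78 mm by 193 mm) begins 47 mm behind the grasp point.
Start: joints at [0.288, 0.359, 0.012, 0, -1.224, -0.288], TCP at [0.675, -0, 0.21] pointing down, gripper open.
Joint ranges: [-3.07, 3.07], [-1.43, 2.12], [-1.02, 1.25], [-3.03, 1.67], [-3.05, -0], [-3.03, 3.03]. Speed limits (rad/s): [2.39, 2.39, 3.01, 3.14, 3.14, 3.14].

### API

Orientations are given as [roll, pitch, yaw] about the fixed x, y, z axes, in that order (R = Rz(yaw) Ry(pitch) Rx(roll)).
In Python, from station import arm, imaging, models gives the robot as it stands.
- The arm moves only by the tool play_rows, never from a script. Its arguments are lists of equal length, an entry for each row: "travel": the shift along the tool's x, y, z in units of 25 mm (1.0 is 25 mm), a list of three; "twist": the turn about the tool's z in units of 0.15 rad (1.0 is 0.15 rad). A call has 1 to 8 rows; each row shifts and turns the commanded pose from where the row before left it, along the tool's axes as they then stand; what a row does not reach is not made up. A row lasts 1/8 s, in which the tool goes at most 62.5 mm and 10.7 degrees, less where a joint would pass 70% of its speed; a pose out of reach is approached as far as the arm can. A call with a number of a shift or a turn outside -1 to 1 is refused whole. A call with a gripper value outside its range is refused whole. "fingers" is the opening, from 0 (shut) to 1 (fully open), set as the call begins (left out, the last holds). The fingers move at their own pace and stop on an object; "newtons" is the grip in N (left out, the last holds). Time passes only in rows, so rows that do not move let the fingers close. It gives the time, the measured TCP pose, the force, the opening and the grip force at its end, in the units of the state.
- arm.get_state(): the state, without advancing time (a new reading comes with each control period).
- imaging.grab_frame(name): name is "scene" or "side" or "wrist"; returns a dict with "pixels" (420x560x3 uint8, red, green, blue), "fx", "fy", "cx", "cy" (pixels), "R" (3x3) and "t" (3): a world point X has camera coordinates R X + t; the wrist camera has in their place "T_tool_cam" (4x4, takes a point from camera to tool coordinates, whose origin is the TCP and whose axes are the flange's). Camera axes: x right, y down, z forward; pixel columns grow to the right and rows downward; lengths in m; the calibration is good to about 2 mm. A picture is of the moment at which its call begins: read the wrist's pose just before it. There is no depth.
- arm.job_done(): hands the job in; it is judged then, once.
Trained networks look in the newest picture that a camera, given by its name, has taken for a name from the list of things; names that differ only in an ending like _2 or _b are one class to them, and where a whole thing is asked for, a point or a joint stands for the part that bears it (a point fixed in the world has none). Each returns a list of dicts, best first, with "confidence" (0 to 1); they miss things now and then, are a little off and sometimes report something else, mostly with a low value. They report only what shows in the picture. A call takes as long as a camera call. They do not tell look-alikes from the thing itself.
- models.boxes_of(name, camera): "extent" ([centre column, centre row, width, height] in pixels, round what is visible of it).
- models.silhouettes(name, camera): "pixels" (420x560 bool, what is visible of it) and "extent" ([centre column, centre row, width, height] in pixels, round what is visible of it).
The state is a dict: "t": time; "q": joint angles; "qd": joint speeds; "joint_efforts": joint torques, N m; "eef_pos": TCP position; "ee_rot": TCP orientation; "force": force on the tool from outside, world axes, zero at the start; "moment": the same for the moment, N m; "width": finger opening in m; "gripper_force": force on a finger pad.
Only numpy, scipy, OpenCV 4.12 (cv2) and the standard library are available. Lean on these libraries where they do the work, as an engineer would, in place of code of your own. Each camera call takes 0.05 s, during which the arm holds its last target. There are 200 camera calls.

## Working session

There is one attempt and no reset: what is moved stays moved. The work goes in short steps, Python scripts to look and compute and a tool call to move; the robot and the scene stay as the last step left them, time stands still between calls to the robot, and variables do not carry over. Pictures are saved under pics/ and viewed, at most 14 in all, crops included, and the job is handed in when it is done.

Besides the shell and the picture viewer there is one more tool, called after "Request:" as name(argument=value, ...) on one line, values as JSON. play_rows: Moves the arm, as the interface text tells. Shifts and turns lie within -1 to 1; 1 stands for 25 mm of shift or 0.15 rad of turn. Its arguments: {"type":"object","properties":{"travel":{"type":"array","items":{"type":"array","items":{"type":"number"}}},"twist":{"type":"array","items":{"type":"number"}},"fingers":{"type":"number"},"newtons":{"type":"number"}},"required":["travel","twist"]}

```bash
ls; mkdir -p pics; cat > h.py <<'E'
import numpy as np, cv2
from station import arm, imaging, models
def save(n,f): cv2.imwrite(f'pics/{n}.png',f['pixels'][:,:,::-1])
def ray(f,u,v,z):
    R=np.array(f['R']);t=np.array(f['t']);c=-R.T@t
    d=R.T@np.array([(u-f['cx'])/f['fx'],(v-f['cy'])/f['fy'],1]);return c+d*(z-c[2])/d[2]
def proj(f,X):
    p=np.array(f['R'])@np.array(X).T+np.array(f['t'])[:,None];return f['fx']*p[0]/p[2]+f['cx'],f['fy']*p[1]/p[2]+f['cy']
E
python3 - <<'E'
from h import *
s=arm.get_state();print(s)
for c in ['scene','side','wrist']:
    f=imaging.grab_frame(c);save(c+'0',f)
    print(c,{k:np.round(v,3).tolist() for k,v in f.items() if k!='pixels'})
    for n in ['planter','jar','small_dish','stand','coaster','saucer','cork_mat','clock','tealight','tin']:
        r=models.boxes_of(n,c)
        print(n,[(round(x['confidence'],2),np.round(x['extent']).astype(int).tolist()) for x in r[:4]])
E
```

```text
pics
{'t': 0.0, 'q': array([ 2.88070128e-01,  3.59401762e-01,  1.10729179e-02, -3.28674984e-04,
       -1.22413331e+00, -2.88114390e-01]), 'qd': array([ 5.32450955e-04,  1.28370684e-04, -6.70744749e-04,  1.20551356e-03,
       -9.63364475e-05, -1.45481359e-05]), 'joint_efforts': array([-8.00930356e-04, -5.82726967e+01,  2.93058443e+01,  6.99745238e+00,
        6.93249181e-03, -2.06530804e-04]), 'eef_pos': array([ 6.74479733e-01, -5.90538459e-05,  2.08823100e-01]), 'ee_rot': array([ 3.13990769e+00, -1.77139405e-04, -1.57095237e+00]), 'force': array([ 0.32174376, -0.32190713, -1.1150545 ]), 'moment': array([-0.01549233, -0.00924172,  0.00801574]), 'gripper_force': 0.0, 'width': 0.08771347689946374}
scene {'fx': 385.28, 'fy': 385.28, 'cx': 276.015, 'cy': 208.802, 'R': [[0.733, 0.68, -0.003], [0.432, -0.469, -0.77], [-0.525, 0.564, -0.637]], 't': [-0.38, -0.128, 1.197]}
planter []
jar [(0.89, [261, 278, 30, 47])]
small_dish [(0.96, [295, 185, 29, 24]), (0.91, [279, 221, 37, 32]), (0.76, [250, 193, 31, 28]), (0.6, [194, 225, 36, 30])]
stand []
coaster [(0.61, [279, 234, 39, 23]), (0.31, [
[... 776 characters left out ...]
 267, 82, 68])]
clock []
tealight [(0.86, [200, 206, 27, 33])]
tin [(0.75, [270, 130, 22, 20])]
wrist {'fx': 291.081, 'fy': 291.081, 'cx': 274.827, 'cy': 209.353, 'T_tool_cam': [[-0.0, -0.953, -0.303, 0.083], [1.0, -0.0, -0.0, 0.0], [0.0, -0.303, 0.953, -0.174], [0.0, 0.0, 0.0, 1.0]]}
planter []
jar [(0.65, [363, 74, 88, 87])]
small_dish [(0.95, [524, 239, 66, 44]), (0.69, [421, 226, 65, 58]), (0.69, [546, 105, 28, 59])]
stand [(0.87, [326, 327, 105, 31])]
coaster [(0.94, [418, 215, 74, 62]), (0.7, [336, 80, 75, 97]), (0.36, [311, 232, 42, 50])]
saucer [(0.71, [337, 80, 76, 97])]
cork_mat [(0.44, [502, 4, 32, 7])]
clock [(0.85, [483, 91, 64, 58])]
tealight [(0.84, [311, 231, 44, 54])]
tin []
```

View pics/scene0.png

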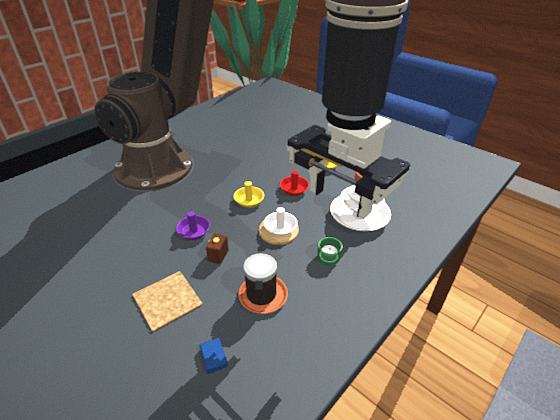

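View pics/side0.png

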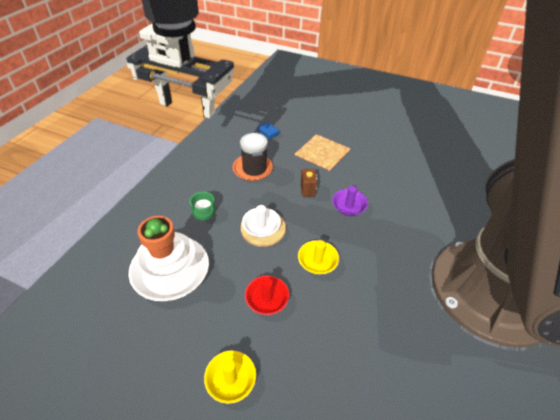

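View pics/wrist0.png

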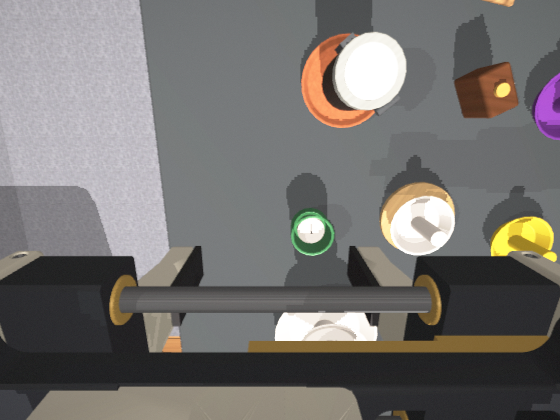

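Scene: jar in saucer at (262,285), dish on coaster (279,228), stand (360,207), mat (168,300). Side: planter on the stand at (157,238). Red, yellow and purple look-alikes surround the coaster. Next I fit the positions.

```bash
cat >> h.py <<'E'
from scipy.optimize import least_squares
from scipy.spatial.transform import Rotation as Ro
def C(d,z,n=48):
    a=np.arange(n)*2*np.pi/n;return np.c_[d/2*np.cos(a),d/2*np.sin(a),np.full(n,z)]
M={'planter':np.r_[C(46,0),C(55,36),C(62,36),C(62,60),C(20,79)],'jar':np.r_[C(64,0),C(66,74),C(66,89)],
'small_dish':np.r_[C(58,0),C(84,20),C(20,61)],'stand':np.r_[C(156,22),C(112,62),C(76,80)],'coaster':np.r_[C(100,0),C(100,8)],
'saucer':np.r_[C(104,11),C(90,0)],'tealight':np.r_[C(56,0),C(56,40)]}
M={k:v/1000 for k,v in M.items()}
sq=np.array([[1,1],[1,-1],[-1,-1],[-1,1]])*.5
M['cork_mat']=np.r_[np.c_[sq*.11,[.006]*4],np.c_[sq*.11,[0]*4]]
M['tin']=np.r_[np.c_[sq*[.055,.038],[.018]*4],np.c_[sq*[.055,.038],[0]*4]]
M['clock']=np.r_[np.c_[sq*[.034,.05],[.05]*4],np.c_[sq*[.034,.05],[0]*4]]
def wristcam(f,s):
    T=np.eye(4);T[:3,:3]=Ro.from_euler('xyz',s['ee_rot']).as_matrix();T[:3,3]=s['eef_pos']
    W=np.linalg.inv(T@np.array(f['T_tool_cam']));f['R']=W[:3,:3];f['t']=W[:3,3];return f
def cam(c):
    s=arm.get_state();f=imaging.grab_frame(c)
    return wristcam(f,s) if c=='wrist' else f
def box(f,X):
    u,v=proj(f,X);return np.array([u.min(),u.max(),v.min(),v.max()])
def ext(e): return np.array([e[0]-e[2]/2,e[0]+e[2]/2,e[1]-e[3]/2,e[1]+e[3]/2])
def fit(name,obs,z=0,x0=(.65,0),yaw=False):
    """obs: list of (frame, extent). box edges at the picture border are ignored"""
    def model(p):
        X=M[name]
        if yaw: X=X@Ro.from_euler('z',p[2]).as_matrix().T
        return X+[p[0],p[1],z]
    def res(p):
        r=[]
        for f,e in obs:
            b=ext(e);w=np.array([b[0]>3,b[1]<556,b[2]>3,b[3]<416]);r.append(w*(box(f,model(p))-b))
        return np.concatenate(r)
    s=least_squares(res,list(x0)+([.3] if yaw else []),loss='soft_l1',f_scale=1.5)
    return s.x,res(s.x)
E
python3 - <<'E'
from h import *
F={c:cam(c) for c in ['scene','side','wrist']}
B=lambda n,c:[x['extent'] for x in models.boxes_of(n,c)]
def near(n,c,u,v,tol=12):
    r=[e for e in B(n,c) if abs(e[0]-u)<tol and abs(e[1]-v)<tol]
    return [(F[c],r[0])] if r else []
hint={'planter':(0.08,{'side':(155,237)}),'stand':(0,{'side':(169,267)}),'jar':(.005,{'scene':(261,278),'side':(255,155),'wrist':(363,74)}),
'saucer':(0,{'scene':(264,294),'side':(254,168),'wrist':(337,80)}),'small_dish':(.008,{'scene':(279,221),'side':(261,221),'wrist':(421,226)}),
'coaster':(0,{'scene':(279,234),'side':(262,233),'wrist':(418,215)}),'cork_mat':(0,{'scene':(168,301),'side':(323,153)}),
'clock':(0,{'scene':(220,247),'wrist':(483,91)}),'tealight':(0,{'scene':(329,252),'side':(200,206),'wrist':(311,231)}),'tin':(0,{'scene':(217,353),'side':(270,130)})}
for n,(z,h) in hint.items():
    o=sum([near(n,c,*p) for c,p in h.items()],[])
    if not o: print(n,'none');continue
    p,r=fit(n,o,z,yaw=n in('cork_mat','tin','clock'));print(n,len(o),p.round(3),r.round(1))
for n,u,v in [('red',294,192),('yellow',250,201),('purple',194,233)]:
    print(n,ray(F['scene'],u,v,.01).round(3))
E
```

```text
planter 1 [0.602 0.24 ] [-2.3  2.6 -0.6  0.4]
stand 1 [0.597 0.24 ] [ 0.2 -0.2  0.4 -0.2]
jar 3 [ 0.589 -0.12 ] [-1.7 -1.  -3.4  3.4 -2.1  1.4  1.6  2.2  0.2 -1.1  2.1 -6. ]
saucer 3 [ 0.597 -0.123] [-0.2  0.2 -4.2  2.2  1.2 -3.  -2.8  0.8 -2.2 12.4 -0.3  0.6]
small_dish 2 [0.482 0.055] [ 0.4  0.7  0.6  2.5 -0.8 -0.2 -1.1  0.3]
coaster 3 [0.48  0.054] [ 0.  -0.3 -8.   0.1  2.8 -0.3 -3.4 -0.9 -0.7  0.1 -0.4  5.9]
cork_mat 2 [ 0.454 -0.262  0.058] [-3.9  2.7 -2.4  0.6 -1.   0.8  1.3 -1.4]
clock 2 [ 0.436 -0.111  0.275] [-1.7  0.2  2.1  2.9  0.4 -0.1 -0.3  3.8]
tealight 3 [0.628 0.064] [ 1.7  1.2  2.6  1.4  2.1  2.1 -1.4  1.5 -1.   1.6  4.2 -0.6]
tin 2 [ 0.622 -0.28   0.382] [-5.3  2.9  0.2  0.5  0.7 -0.6  1.7  1.1]
red [0.411 0.19  0.01 ]
yellow [0.349 0.078 0.01 ]
purple [ 0.339 -0.105  0.01 ]
```

Request:
play_rows(travel=[[-0.28,0.97,0],[-0.28,0.97,0],[-0.28,0.97,0],[-0.28,0.97,0],[-0.28,0.97,0],[-0.28,0.97,0],[-0.28,0.97,0],[-0.24,0.93,0]], twist=[0,0,0,0,0,0,0,0], fingers=0.7, newtons=15)

```text
t: 3.95
eef_pos: [0.4812, 0.0552, 0.2099]
ee_rot: [-3.141, 0.0, -1.571]
force: [-0.3, -0.3, -0.1]
width: 0.0613
gripper_force: 0.0
```

```bash
cat >> h.py <<'E'
def fits(c,items):
    f=cam(c)
    for n,z,xy in items:
        best=None
        for d in models.boxes_of(n,c):
            p,r=fit(n,[(f,d['extent'])],z,xy,yaw=n in('cork_mat',))
            if np.hypot(*(p[:2]-xy))<.04: print(c,n,round(d['confidence'],2),p.round(4),r.round(1));break
        else: print(c,n,'none')
    return f
def togo(x,y,z=None):
    s=arm.get_state();R=Ro.from_euler('xyz',s['ee_rot']).as_matrix();p=s['eef_pos']
    d=np.array([x,y,p[2] if z is None else z])-p
    print('t',round(s['t'],2),'tcp',p.round(4),'yaw',s['ee_rot'].round(3),'units',(R.T@d/.025).round(2),'w',round(s['width'],4),'F',s['force'].round(1))
E
python3 - <<'E'
from h import *
f=fits('wrist',[('small_dish',.008,(.48,.055)),('coaster',0,(.48,.055))]);save('w1',f)
for c in('scene','side'): fits(c,[('small_dish',.008,(.48,.055)),('coaster',0,(.48,.055)),('stand',0,(.6,.24)),('planter',.08,(.6,.24)),('jar',.005,(.59,-.12)),('saucer',0,(.59,-.12)),('cork_mat',0,(.454,-.262))])
togo(.482,.055)
E
```

```text
wrist small_dish 0.95 [0.4835 0.053 ] [-0.4  0.4 -0.9  1.2]
wrist coaster 0.87 [0.4799 0.0517] [-1.1  1.1 -2.2 15.3]
scene small_dish 0.78 [0.4803 0.0528] [-1.2  1.2 -0.7  0.5]
scene coaster 0.56 [0.4804 0.0498] [ 1.2 -1.2 -3.7  2.5]
scene stand 0.81 [0.5989 0.2347] [-0.3  0.3 -1.3  0.9]
scene planter 0.59 [0.5988 0.2413] [ 1.  -1.  -1.9  1.8]
scene jar 0.88 [ 0.5835 -0.117 ] [-2.   2.1 -3.2  1.6]
scene saucer 0.74 [ 0.5969 -0.1185] [-1.6  1.6 -1.8  1. ]
scene cork_mat 0.64 [ 0.4564 -0.2653  0.4602] [-1.9  2.3  1.1 -1.1]
side small_dish 0.94 [0.4857 0.0505] [-0.9  0.9 -1.5  1.2]
side coaster 0.76 [0.4815 0.0561] [ 0.8 -0.8 -1.5  1.3]
side stand 0.95 [0.5996 0.2355] [ 0.2 -0.2 -0.4  0.3]
side planter 0.97 [0.6029 0.2406] [-0.8  0.9 -1.3  1. ]
side jar 0.91 [ 0.5895 -0.1313] [-3.6  3.7 -0.1 -0. ]
side saucer 0.66 [ 0.5979 -0.127 ] [-0.2  0.2 -3.1  1.8]
side cork_mat 0.81 [ 0.4475 -0.2658  0.0137] [-0.1  0.1  0.3 -0.2]
t 4.9 tcp [0.482  0.055  0.2098] yaw [ 3.142 -0.    -1.571] units [-0. -0. -0.] w 0.0615 F [-0.4 -0.1 -0.1]
```

View pics/w1.png

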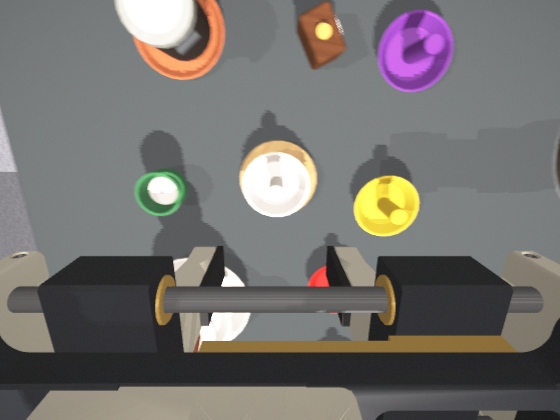

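The dish is centred in front of the fingers at (277,183), with the coaster under it and the look-alikes clear. Descend onto the knob.

Request:
play_rows(travel=[[0.08,-0.04,0.9],[0,0,0.9],[0,0,0.9],[0,0,0.9],[0,0,0.9],[0,0,0.9],[0,0,0.6],[0,0,0.2]], twist=[0,0,0,0,0,0,0,0])

```text
t: 5.9
eef_pos: [0.4825, 0.0528, 0.054]
ee_rot: [3.14, -0.001, -1.571]
force: [-0.4, -0.4, -1.0]
width: 0.0611
gripper_force: 0.0
```

Request:
play_rows(travel=[[0,0,0],[0,0,0],[0,0,0],[0,0,0],[0,0,0],[0,0,0]], twist=[0,0,0,0,0,0], fingers=0, newtons=15)

```text
t: 6.65
eef_pos: [0.483, 0.053, 0.0548]
ee_rot: [-3.141, 0.0, -1.571]
force: [0.9, -0.3, 0.6]
width: 0.0067
gripper_force: 0.0
```

```bash
python3 - <<'E'
from h import *
f=fits('wrist',[('small_dish',.008,(.48,.055)),('coaster',0,(.48,.055))]);save('w2',f)
togo(.483,.053)
E
```

```text
wrist small_dish 0.71 [0.4822 0.054 ] [ 0.9 -0.9 -1.4  1.9]
wrist coaster 0.72 [0.48   0.0483] [ 0.5 -0.5 -2.3 24.8]
t 6.8 tcp [0.483  0.053  0.0547] yaw [ 3.142 -0.    -1.571] units [-0. -0. -0.] w 0.0008 F [-0.8  0.1 -0.6]
```

View pics/w2.png

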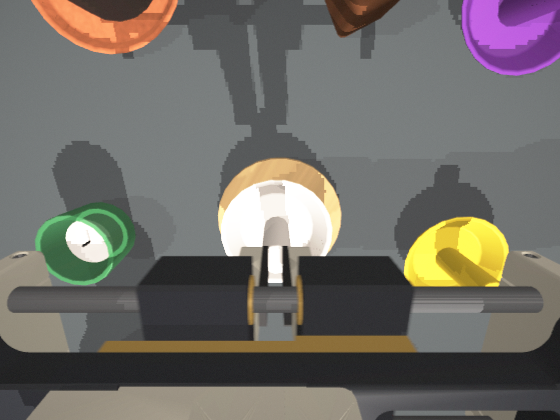

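```bash
python3 - <<'E'
from h import *
f=cam('wrist');f2=imaging.grab_frame('side');f3=imaging.grab_frame('scene')
a=cv2.resize(f['pixels'][140:320,180:380],(400,360),interpolation=2)
b=cv2.resize(f2['pixels'][150:290,190:345],(400,360),interpolation=2)
d=cv2.resize(f3['pixels'][150:270,210:345],(400,240),interpolation=2)
im=np.zeros((600,800,3),np.uint8);im[:360,:400]=a;im[:360,400:]=b;im[360:,:400]=d
save('c3',{'pixels':im})
togo(.483,.053);print(proj(f,[[.483,.053,.069],[.483,.053,.0547],[.483,.053,.03]]))
E
```

```text
t 6.95 tcp [0.483  0.053  0.0547] yaw [ 3.142 -0.    -1.571] units [-0. -0. -0.] w 0.0006 F [-0.3 -0.6  0.6]
(array([274.81172335, 274.81257652, 274.81379493]), array([260.08985334, 249.87547663, 235.28831728]))
```

View pics/c3.png

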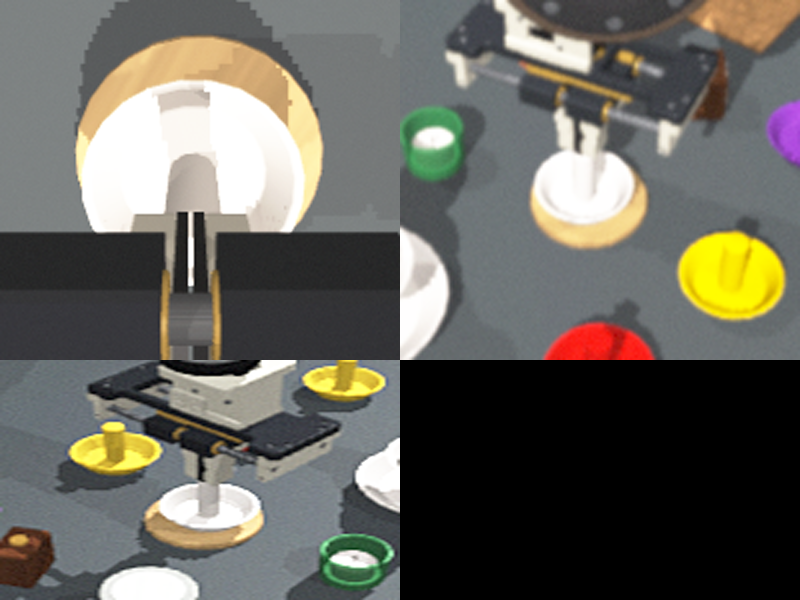

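```bash
python3 - <<'E'
from h import *
X=[[.483,.053,z] for z in (.008,.036,.0547,.069,.09)]
for c,(r,k,sx,sy,oy,ox) in {'side':(150,190,400/155,360/140,0,400),'scene':(150,210,400/135,2,360,0)}.items():
    f=imaging.grab_frame(c);u,v=proj(f,X);print(c,u.round(),v.round(),((u-k)*sx+ox).round(),((v-r)*sy+oy).round())
E
```

```text
side [262. 262. 262. 262. 261.] [227. 218. 213. 208. 201.] [585. 585. 585. 585. 584.] [198. 176. 161. 149. 131.]
scene [280. 280. 280. 280. 280.] [229. 220. 214. 210. 203.] [208. 208. 208. 208. 208.] [517. 500. 489. 480. 466.]
```

```bash
python3 - <<'E'
from h import *
for c in('side','scene'):
    f=imaging.grab_frame(c)
    for x in (.675-.05,.675+.05):
        print(c,x,[np.round(q).astype(int).tolist() for q in proj(f,[[x,0,z] for z in (.19,.209,.225,.24,.256)])])
a=cv2.imread('pics/side0.png')[0:130,120:245];b=cv2.imread('pics/scene0.png')[120:230,280:420]
im=np.zeros((420,800,3),np.uint8);im[:,:400]=cv2.resize(a,(400,420));im[:,400:]=cv2.resize(b,(400,420));cv2.imwrite('pics/c4.png',im)
E
```

```text
side 0.625 [[211, 210, 209, 208, 208], [131, 123, 116, 110, 103]]
side 0.7250000000000001 [[171, 170, 168, 167, 166], [119, 111, 105, 99, 92]]
scene 0.625 [[316, 317, 317, 318, 318], [207, 199, 192, 186, 179]]
scene 0.7250000000000001 [[360, 361, 363, 364, 365], [230, 223, 216, 209, 202]]
```

View pics/c4.png

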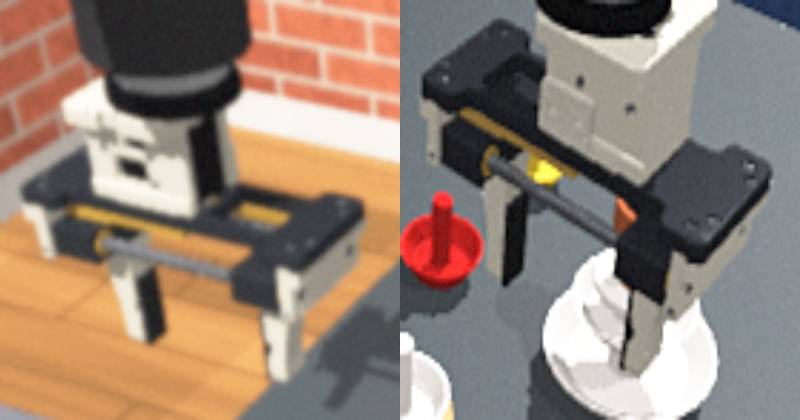

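The fingertips show about 12 mm above the reported TCP, in the side crop at (150,340) and (285,380) and likewise in the scene crop. They should be 19 mm below it, so the real grasp point is about 31 mm above the reported one. The fingers therefore closed above the knob. I'll open, go 31 mm lower and grip again.

Request:
play_rows(travel=[[0,0,-0.5],[0,0,0],[0,0,0],[0,0,0],[0,0,0],[0,0,0],[0,0,0]], twist=[0,0,0,0,0,0,0], fingers=0.65)

```text
t: 8.02
eef_pos: [0.4829, 0.053, 0.0672]
ee_rot: [3.141, -0.0, -1.571]
force: [-0.5, 0.2, -0.1]
width: 0.0561
gripper_force: 0.0
```

Request:
play_rows(travel=[[0,0,0.4],[0,0,0.4],[0,0,0.4],[0,0,0.3],[0,0,0.2],[0,0,0]], twist=[0,0,0,0,0,0])

```text
t: 8.78
eef_pos: [0.4828, 0.0529, 0.0244]
ee_rot: [3.141, -0.0, -1.571]
force: [-0.4, -0.6, -0.5]
width: 0.057
gripper_force: 0.0
```

Request:
play_rows(travel=[[0,0,0],[0,0,0],[0,0,0],[0,0,0],[0,0,0],[0,0,0]], twist=[0,0,0,0,0,0], fingers=0, newtons=15)

```text
t: 9.52
eef_pos: [0.4829, 0.053, 0.0248]
ee_rot: [3.141, -0.0, -1.571]
force: [-1.3, -0.8, 0.5]
width: 0.0197
gripper_force: 15.0
```

Knob gripped (19.7 mm, 15 N). Now I lift it and carry it to the mat.

Request:
play_rows(travel=[[0,0,-0.4],[0,0,-0.7],[0,0,-0.8],[0,0,-0.8],[0,0,-0.8],[0.4,0.04,0],[0.7,0.07,0],[0.9,0.09,0]], twist=[0,0,0,0,0,0,0,0])

```text
t: 10.52
eef_pos: [0.477, 0.0015, 0.1113]
ee_rot: [3.14, -0.001, -1.571]
force: [-0.3, 0.3, -1.9]
width: 0.0196
gripper_force: 15.0
```

Request:
play_rows(travel=[[1,0.1,0],[1,0.1,0],[1,0.1,0],[1,0.1,0],[1,0.1,0],[1,0.1,0],[1,0.1,0],[1,0.1,0]], twist=[0,0,0,0,0,0,0,0])

```text
t: 11.52
eef_pos: [0.4563, -0.1987, 0.1111]
ee_rot: [3.139, 0.0, -1.572]
force: [-0.7, -0.2, -1.3]
width: 0.0199
gripper_force: 15.0
```

Request:
play_rows(travel=[[0.9,0.09,0],[0.7,0.07,0],[0.5,0.05,0],[0.4,0.04,0],[0.2,0.02,0],[0,0,0]], twist=[0,0,0,0,0,0])

```text
t: 12.28
eef_pos: [0.4512, -0.2646, 0.1122]
ee_rot: [-3.142, 0.0, -1.571]
force: [0.1, 0.7, -1.7]
width: 0.0195
gripper_force: 15.0
```

```bash
python3 - <<'E'
from h import *
for c in('scene','side'): f=fits(c,[('cork_mat',0,(.452,-.265)),('coaster',0,(.48,.055)),('small_dish',.095,(.452,-.265))]);save(c+'5',f)
togo(.452,-.265)
E
```

```text
scene cork_mat none
scene coaster 0.85 [0.4777 0.0575] [-1.4  1.4 -0.7  0.4]
scene small_dish 0.94 [ 0.4559 -0.2686] [ 1.  -1.  -3.7  3.3]
side cork_mat 0.63 [ 0.4487 -0.2625 -0.0293] [-0.5  0.6  1.8 -1.4]
side coaster 0.7 [0.4835 0.0509] [-0.5  0.5  0.2 -0.2]
side small_dish 0.58 [ 0.4536 -0.2546] [ 0.3 -0.3 -2.   1.7]
t 12.68 tcp [ 0.4513 -0.2643  0.1123] yaw [-3.141 -0.    -1.57 ] units [ 0.03 -0.03  0.  ] w 0.0197 F [-0.  -0.4 -1.6]
```

View pics/scene5.png

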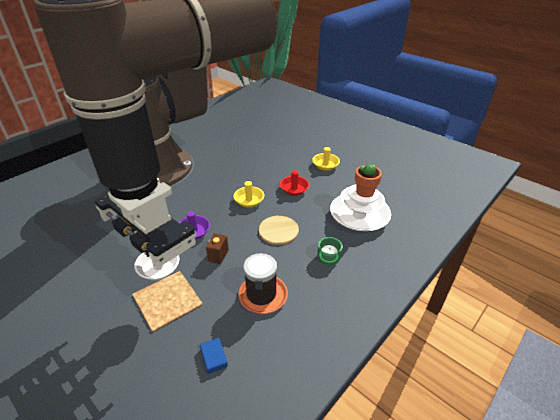

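The dish hangs over the mat (dish 157,263; mat 168,300, lower). Lower and release.

Request:
play_rows(travel=[[0,0,0.6],[0,0,0.8],[0,0,0.8],[0,0,0.6],[0,0,0.4],[0,0,0.24],[0,0,0.12],[0,0,0]], twist=[0,0,0,0,0,0,0,0])

```text
t: 13.68
eef_pos: [0.4514, -0.2646, 0.0234]
ee_rot: [-3.141, -0.0, -1.571]
force: [-0.1, 0.3, -1.5]
width: 0.0196
gripper_force: 15.0
```

Request:
play_rows(travel=[[0,0,0.02],[0,0,0]], twist=[0,0])

```text
t: 13.92
eef_pos: [0.4514, -0.2645, 0.0231]
ee_rot: [-3.141, -0.0, -1.571]
force: [-0.3, -0.2, -2.5]
width: 0.0194
gripper_force: 15.0
```

Request:
play_rows(travel=[[0,0,0],[0,0,0],[0,0,0],[0,0,0],[0,0,-0.3],[0,0,-0.7],[0,0,-1],[0,0,-1]], twist=[0,0,0,0,0,0,0,0], fingers=0.6)

```text
t: 14.92
eef_pos: [0.4512, -0.2645, 0.099]
ee_rot: [-3.141, -0.0, -1.571]
force: [-0.1, 0.5, -0.0]
width: 0.0527
gripper_force: 0.0
```

Request:
play_rows(travel=[[-0.5,-0.5,-0.6],[-0.8,-0.75,-0.6],[-0.8,-0.75,-0.6],[-0.8,-0.75,-0.6],[-0.8,-0.75,-0.6],[-0.8,-0.75,-0.6],[-0.8,-0.75,-0.4],[-0.5,-0.5,0]], twist=[0,0,0,0,0,0,0,0], fingers=1)

```text
t: 15.92
eef_pos: [0.5899, -0.1187, 0.1989]
ee_rot: [-3.14, 0.0, -1.57]
force: [-0.1, 0.3, -0.4]
width: 0.0876
gripper_force: 0.0
```

Request:
play_rows(travel=[[0,0,0],[0,0,0],[0,0,0],[0,0,0],[0,0,0],[0,0,0]], twist=[-0.6,-0.9,-0.9,-0.8,-0.5,0])

```text
t: 16.68
eef_pos: [0.5883, -0.1197, 0.1973]
ee_rot: [3.141, 0.0, -1.017]
force: [-0.1, -0.5, 0.1]
width: 0.0877
gripper_force: 0.0
```

```bash
python3 - <<'E'
from h import *
f=fits('wrist',[('jar',.005,(.588,-.12)),('saucer',0,(.595,-.122))]);save('w6',f)
for c in('scene','side'): fits(c,[('small_dish',.006,(.452,-.265))])
togo(.588,-.12)
print(proj(f,[[.59,-.12,.094],[.59,-.12,.005]]))
E
```

```text
wrist jar 0.94 [ 0.5899 -0.1185] [ 1.1 -1.1  1.5 -1.3]
wrist saucer 0.91 [ 0.5958 -0.1259] [-1.5  1.5 -1.9 12.6]
scene small_dish 0.87 [ 0.4495 -0.2655] [ 0.7 -0.7  0.6 -0.4]
side small_dish 0.7 [ 0.4506 -0.2584] [-0.1  0.1 -1.3  1.1]
t 17.02 tcp [ 0.5887 -0.1196  0.1977] yaw [ 3.141  0.    -1.016] units [0.   0.03 0.  ] w 0.0874 F [-0.2 -0.7 -0.2]
(array([273.11978865, 273.4544741 ]), array([203.33123112, 183.68898831]))
```

View pics/w6.png

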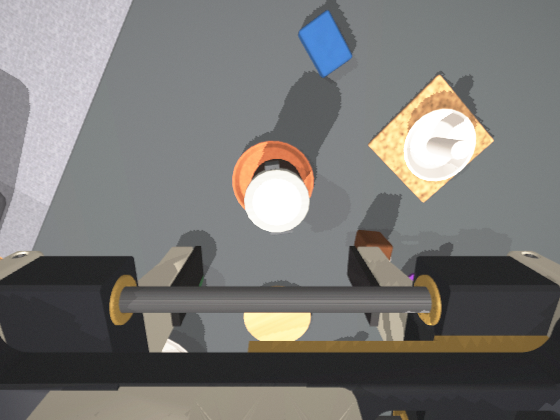

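Lid at (277,201), clasp about (272,165), saucer behind at (273,180). The fingers lie across the hinge axis as needed, so I descend on the jar.

Request:
play_rows(travel=[[0.12,0.11,0.7],[0,0,1],[0,0,1],[0,0,1],[0,0,1],[0,0,0.8],[0,0,0.55],[0,0,0.25]], twist=[0,0,0,0,0,0,0,0])

```text
t: 18.02
eef_pos: [0.5874, -0.1237, 0.039]
ee_rot: [3.14, 0.001, -1.016]
force: [-0.7, -0.1, -0.2]
width: 0.0881
gripper_force: 0.0
```

Request:
play_rows(travel=[[0,0,0],[0,0,0],[0,0,0],[0,0,0],[0,0,0],[0,0,0]], twist=[0,0,0,0,0,0], fingers=0, newtons=25)

```text
t: 18.77
eef_pos: [0.5886, -0.1235, 0.041]
ee_rot: [-3.141, -0.001, -1.015]
force: [-0.8, 0.8, 5.2]
width: 0.0655
gripper_force: 25.0
```

Request:
play_rows(travel=[[0,0,-0.3],[0,0,-0.6],[0,0,-0.8],[0,0,-0.8],[0,0,-0.8],[0,0,-0.5],[0,0,-0.2],[0,0,0]], twist=[0,0,0,0,0,0,0,0])

```text
t: 19.77
eef_pos: [0.5878, -0.1235, 0.1402]
ee_rot: [-3.142, 0.0, -1.016]
force: [1.5, 0.1, -1.9]
width: 0.0655
gripper_force: 25.0
```

```bash
cat >> h.py <<'E'
def silfit(f,c,name,z,xy,d,h):
    """circle of diameter d at height z+h: refine centre by least squares on hull of the silhouette"""
    best=None
    for s in models.silhouettes(name,c):
        m=s['pixels'].astype(np.uint8);cs=cv2.findContours(m,cv2.RETR_EXTERNAL,cv2.CHAIN_APPROX_NONE)[0]
        if not cs: continue
        hull=cv2.convexHull(max(cs,key=cv2.contourArea))[:,0,:]
        P=np.array([ray(f,u,v,z+h)[:2] for u,v in hull])
        r=least_squares(lambda p:np.hypot(*(P-p[:2]).T)-p[2],list(xy)+[d/2],loss='soft_l1',f_scale=.002)
        if np.hypot(*(r.x[:2]-xy))<.03:
            print(c,name,'sil',round(s['confidence'],2),r.x.round(4),'rms',r.fun.std().round(4));return r.x
    print(c,name,'sil none')
E
python3 - <<'E'
from h import *
for c in('scene','side'):
    f=fits(c,[('coaster',0,(.48,.055)),('saucer',0,(.595,-.122)),('jar',.1,(.588,-.123)),('stand',0,(.6,.238))])
    silfit(f,c,'coaster',0,(.48,.055),.1,.006);silfit(f,c,'saucer',0,(.595,-.122),.104,.009);silfit(f,c,'stand',0,(.6,.238),.156,.02);save(c+'7',f)
togo(.48,.0545)
E
```

```text
scene coaster 0.46 [0.4921 0.0602] [-6.1  5.8 -2.5  1.2]
scene saucer 0.96 [ 0.5952 -0.1164] [-0.8  0.8  0.2 -0.2]
scene jar 0.78 [ 0.5789 -0.1097] [-2.1  2.1 -3.   1.4]
scene stand 0.55 [0.5979 0.2328] [-1.7  1.6 -1.7  0.8]
scene coaster sil 0.5 [0.4909 0.0503 0.0398] rms 0.0098
scene saucer sil 0.71 [ 0.5911 -0.1187  0.0516] rms 0.0003
scene stand sil 0.9 [0.59   0.2509 0.0864] rms 0.0052
side coaster none
side saucer 0.59 [ 0.5988 -0.1243] [ 1.6 -1.6 -2.9  2.5]
side jar 0.73 [ 0.5907 -0.1298] [-2.   2.   0.5 -0.5]
side stand 0.57 [0.5977 0.2387] [ 1.6 -1.7 -2.1  1.7]
side coaster sil 0.64 [0.4828 0.0507 0.0518] rms 0.0011
side saucer sil 0.75 [ 0.5965 -0.1232  0.0497] rms 0.001
side stand sil 0.66 [0.6051 0.2312 0.0787] rms 0.002
t 20.57 tcp [ 0.588  -0.1235  0.1403] yaw [-3.142 -0.    -1.016] units [-8.33 -0.08 -0.  ] w 0.0653 F [-0.2  0.5 -2.5]
```

View pics/side7.png

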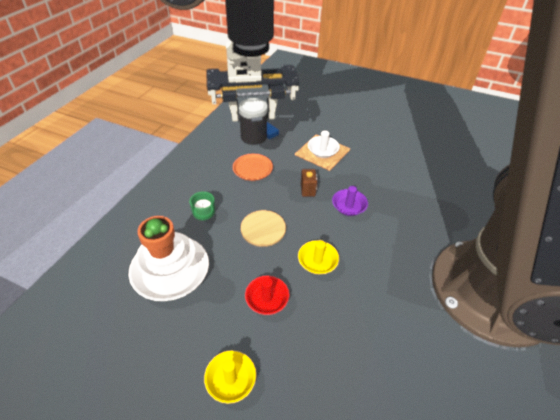

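The jar hangs at (253,120) over the empty saucer (253,167). The coaster (263,228) is free. I refine both targets by colour.

```bash
cat >> h.py <<'E'
def colfit(f,im,xy,d,z,lo,hi):
    """im BGR; colour blob nearest xy fitted as circle at height z"""
    u,v=[float(q[0]) for q in proj(f,[[*xy,z]])]
    m=cv2.inRange(cv2.cvtColor(im,cv2.COLOR_BGR2HSV),np.array(lo),np.array(hi))
    w=np.zeros_like(m);cv2.circle(w,(int(u),int(v)),32 if d<.12 else 50,255,-1);m&=w
    m=cv2.morphologyEx(m,cv2.MORPH_CLOSE,np.ones((5,5)))
    cs=max(cv2.findContours(m,0,cv2.CHAIN_APPROX_NONE)[0],key=cv2.contourArea);h=cv2.convexHull(cs)[:,0,:]
    P=np.array([ray(f,a,b,z)[:2] for a,b in h])
    r=least_squares(lambda p:np.hypot(*(P-p[:2]).T)-p[2],list(xy)+[d/2],loss='soft_l1',f_scale=.002)
    return r.x.round(4),round(float(r.fun.std()),4),cs[:,0].mean(0).round()
E
python3 - <<'E'
from h import *
S=imaging.grab_frame('scene');D=imaging.grab_frame('side')
I=lambda n:cv2.imread(f'pics/{n}.png')
print(colfit(S,I('scene5'),(.48,.055),.1,.007,(10,50,120),(28,255,255)))
print(colfit(D,I('side7'),(.48,.055),.1,.007,(10,50,120),(28,255,255)))
print(colfit(D,I('side5'),(.48,.055),.1,.007,(10,50,120),(28,255,255)))
for f,n in((S,'scene7'),(D,'side7')): print(colfit(f,I(n),(.595,-.122),.104,.01,(2,110,60),(14,255,255)))
for f,n in((S,'scene7'),(D,'side7'),(S,'scene5'),(D,'side5')): print(colfit(f,I(n),(.599,.237),.156,.021,(0,0,150),(180,45,255)))
E
```

```text
(array([0.4791, 0.0499, 0.052 ]), 0.0008, array([278., 229.]))
(array([0.4811, 0.0515, 0.0531]), 0.0011, array([263., 228.]))
(array([0.4811, 0.0515, 0.0531]), 0.0012, array([263., 228.]))
(array([ 0.5914, -0.1208,  0.0518]), 0.0002, array([262., 294.]))
(array([ 0.5951, -0.1227,  0.0526]), 0.0008, array([252., 166.]))
(array([0.4886, 0.2182, 0.2345]), 0.0604, array([370., 209.]))
(array([0.603 , 0.233 , 0.0805]), 0.0022, array([168., 267.]))
(array([0.5891, 0.2484, 0.0874]), 0.0083, array([361., 207.]))
(array([0.603 , 0.233 , 0.0804]), 0.0022, array([168., 267.]))
```

Request:
play_rows(travel=[[-0.4,0,0],[-0.7,0,0],[-1,-0.02,0],[-1,-0.02,0],[-1,-0.02,0],[-1,0,0],[-1,0,0],[-0.9,0,0]], twist=[0,0,0,0,0,0,0,0])

```text
t: 21.68
eef_pos: [0.4957, 0.0274, 0.1405]
ee_rot: [-3.141, 0.0, -1.015]
force: [0.4, 0.6, -2.4]
width: 0.0652
gripper_force: 25.0
```

Request:
play_rows(travel=[[-0.6,0,0],[-0.4,0,0],[-0.22,0,0],[0,0,0],[0,0,0]], twist=[0,0,0,0,0])

```text
t: 22.3
eef_pos: [0.4811, 0.0517, 0.1402]
ee_rot: [3.141, -0.0, -1.016]
force: [-0.2, 0.0, -3.1]
width: 0.0653
gripper_force: 25.0
```

```bash
python3 - <<'E'
from h import *
f=cam('wrist');save('w8',f)
for c in('scene','side'): fits(c,[('jar',.104,(.481,.052))])
togo(.481,.052)
X=np.array([.481,.052,0]);print([np.round(q).tolist() for q in proj(f,C(100,8)[::6]/1000+X)])
print([np.round(q).tolist() for q in proj(f,C(66,193)[::6]/1000+X)])
E
```

```text
scene jar 0.64 [0.4766 0.0634] [-2.5  2.4 -5.   1.6]
side jar 0.94 [0.4828 0.0543] [-1.4  1.4  0.1 -0.2]
t 22.55 tcp [0.481  0.0517 0.1402] yaw [ 3.141 -0.    -1.016] units [-0.01 -0.01 -0.  ] w 0.0656 F [ 0.6 -0.5 -2.9]
[[234.0, 230.0, 251.0, 284.0, 312.0, 320.0, 300.0, 263.0], [173.0, 207.0, 233.0, 238.0, 220.0, 187.0, 158.0, 152.0]]
[[214.0, 209.0, 240.0, 289.0, 330.0, 341.0, 312.0, 257.0], [266.0, 311.0, 345.0, 351.0, 328.0, 284.0, 245.0, 236.0]]
```

View pics/w8.png

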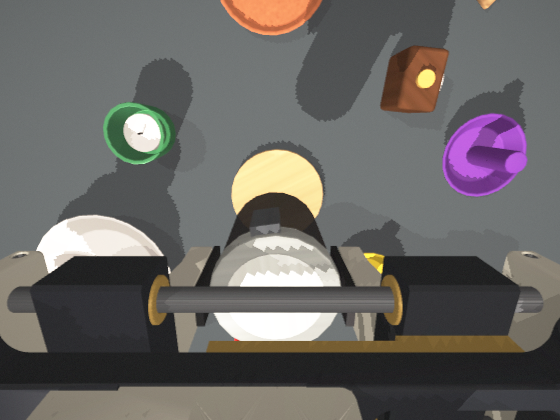

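Coaster at (277,190), spanning 232–323, with the jar in the gripper just beyond it. A small correction, then lower.

Request:
play_rows(travel=[[0.05,0.08,0.4],[0,0,0.7],[0,0,0.8],[0,0,0.8],[0,0,0.6],[0,0,0.3],[0,0,0.15],[0,0,0.04]], twist=[0,0,0,0,0,0,0,0])

```text
t: 23.55
eef_pos: [0.4801, 0.0498, 0.0456]
ee_rot: [-3.141, -0.0, -1.016]
force: [-0.0, 0.5, -2.2]
width: 0.0653
gripper_force: 25.0
```

Request:
play_rows(travel=[[0,0,0],[0,0,0.04],[0,0,0]], twist=[0,0,0])

```text
t: 23.92
eef_pos: [0.48, 0.0499, 0.0447]
ee_rot: [-3.141, -0.0, -1.016]
force: [-0.8, -0.2, -1.9]
width: 0.065
gripper_force: 25.0
```

Request:
play_rows(travel=[[0,0,0.03],[0,0,0],[0,0,0.03],[0,0,0]], twist=[0,0,0,0])

```text
t: 24.42
eef_pos: [0.4801, 0.0499, 0.0439]
ee_rot: [-3.141, -0.0, -1.015]
force: [-3.2, 1.5, 10.2]
width: 0.065
gripper_force: 25.0
```

Request:
play_rows(travel=[[0,0,0],[0,0,0],[0,0,0],[0,0,0],[0,0,-0.4],[0,0,-0.8],[0,0,-1],[0,0,-1]], twist=[0,0,0,0,0,0,0,0], fingers=1)

```text
t: 25.42
eef_pos: [0.48, 0.0498, 0.1245]
ee_rot: [-3.141, -0.0, -1.016]
force: [0.2, -0.0, -0.4]
width: 0.0875
gripper_force: 0.0
```

Request:
play_rows(travel=[[0,0,-1],[0,0,-1],[0,0,-1],[0,0,-0.5],[0,0,0]], twist=[0.6,0.9,0.9,0.8,0.5])

```text
t: 26.05
eef_pos: [0.4805, 0.05, 0.2125]
ee_rot: [-3.139, 0.001, -1.574]
force: [-0.4, 0.2, -0.3]
width: 0.0878
gripper_force: 0.0
```

```bash
python3 - <<'E'
from h import *
f=fits('wrist',[('jar',.008,(.48,.05)),('coaster',0,(.48,.05))]);save('w9',f)
for c in('scene','side'):
    g=fits(c,[('jar',.008,(.48,.05)),('coaster',0,(.48,.05)),('planter',.08,(.6,.24)),('stand',0,(.6,.237))]);save(c+'9',g)
togo(.601,.239)
E
```

```text
wrist jar 0.76 [0.4806 0.0516] [ 0.6 -0.6 -0.2  0.1]
wrist coaster 0.56 [0.4781 0.052 ] [-2.4  2.3 -2.  22.2]
scene jar 0.96 [0.4769 0.0552] [-1.1  1.1 -3.   1.6]
scene coaster 0.55 [0.478  0.0573] [-0.6  0.5 -6.   1.9]
scene planter 0.94 [0.6052 0.2299] [ 0.2 -0.2 -1.6  1.4]
scene stand 0.64 [0.5967 0.2409] [-1.3  1.3  0.7 -0.8]
side jar 0.81 [0.4823 0.0428] [-2.6  2.6 -0.9  0.6]
side coaster 0.69 [0.478  0.0566] [ 0.9 -0.9 -3.6  2.3]
side planter 0.84 [0.6018 0.2428] [-2.   2.3  0.7 -0.8]
side stand 0.69 [0.6008 0.2352] [ 0.4 -0.4  1.3 -0.8]
t 26.7 tcp [0.4799 0.0498 0.2104] yaw [ 3.141 -0.    -1.571] units [-7.57 -4.85 -0.  ] w 0.0875 F [ 0.9 -0.3 -0.1]
```

View pics/w9.png

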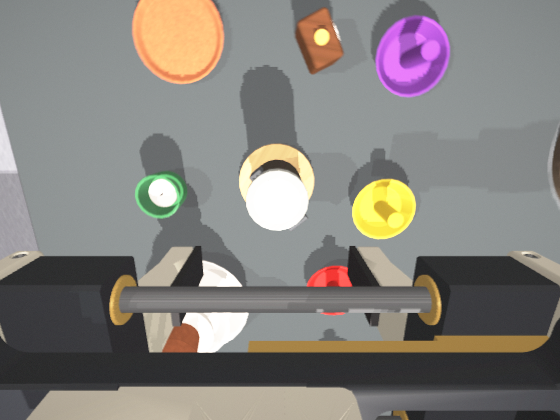

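Jar at (277,200) stands on the coaster (277,180). I check its centring and the saucer in this frame.

```bash
python3 - <<'E'
from h import *
f=cam('wrist');im=f['pixels'][:,:,::-1].copy()
def blob(lo,hi,u,v,r):
    m=cv2.inRange(cv2.cvtColor(im,cv2.COLOR_BGR2HSV),np.array(lo),np.array(hi));w=np.zeros_like(m);cv2.circle(w,(u,v),r,255,-1)
    cs=max(cv2.findContours(m&w,0,cv2.CHAIN_APPROX_NONE)[0],key=cv2.contourArea);return cv2.convexHull(cs)[:,0,:]
def circ(h,z,rad,xy):
    P=np.array([ray(f,a,b,z)[:2] for a,b in h])
    r=least_squares(lambda p:np.hypot(*(P-p).T)-rad,xy,loss='cauchy',f_scale=.001);return r.x.round(4),np.abs(r.fun).round(4).tolist()[::3]
print('coaster',circ(blob((10,50,120),(28,255,255),277,180,50),.008,.05,(.48,.05)))
print('saucer',circ(blob((2,110,60),(14,255,255),179,35,55),.011,.052,(.593,-.121)))
print('lid',circ(blob((0,0,140),(180,60,255),278,200,42),.097,.033,(.48,.05)))
E
```

```text
coaster (array([0.4793, 0.0487]), [0.0001, 0.0001, 0.0001, 0.0002, 0.0004, 0.0004, 0.0001, 0.0001])
saucer (array([ 0.5917, -0.1232]), [0.0021, 0.0001, 0.0014, 0.0001, 0.0002, 0.0003, 0.0008, 0.0013, 0.0019, 0.0011])
lid (array([0.4764, 0.0623]), [0.0125, 0.0164, 0.0096, 0.004, 0.0, 0.0003, 0.0025, 0.0078, 0.0153, 0.0202])
```

Request:
play_rows(travel=[[-0.6,-0.4,0],[-1,-0.65,0],[-1,-0.65,0],[-1,-0.65,0],[-1,-0.65,0],[-1,-0.65,0],[-1,-0.65,0],[-0.6,-0.35,0]], twist=[0,0,0,0,0,0,0,0])

```text
t: 27.75
eef_pos: [0.5969, 0.2315, 0.2097]
ee_rot: [3.141, -0.001, -1.57]
force: [0.3, -0.4, 0.2]
width: 0.0875
gripper_force: 0.0
```

Request:
play_rows(travel=[[-0.3,-0.15,0],[0,0,0],[0,0,0]], twist=[0,0,0])

```text
t: 28.12
eef_pos: [0.5996, 0.2368, 0.2108]
ee_rot: [-3.142, 0.0, -1.571]
force: [0.2, 0.1, -0.9]
width: 0.0872
gripper_force: 0.0
```

```bash
python3 - <<'E'
from h import *
f=fits('wrist',[('planter',.08,(.6,.24)),('stand',0,(.6,.237))]);save('w10',f)
togo(.601,.239)
for d,z in((62,140),(76,80),(112,62),(156,22)): print(d,box(f,C(d,z)/1000+[.601,.239,0]).round())
E
```

```text
wrist planter 0.98 [0.5991 0.2384] [-2.1  2.  -0.5  0.7]
wrist stand 0.97 [0.5957 0.233 ] [-0.2  0.2 -1.7  9.2]
t 28.27 tcp [0.5998 0.2368 0.211 ] yaw [-3.141  0.    -1.571] units [-0.09 -0.05  0.  ] w 0.0872 F [-0.2  0.1  0.4]
62 [238. 308. 183. 249.]
76 [239. 309. 164. 232.]
112 [225. 322. 145. 240.]
156 [213. 335. 123. 243.]
```

View pics/w10.png

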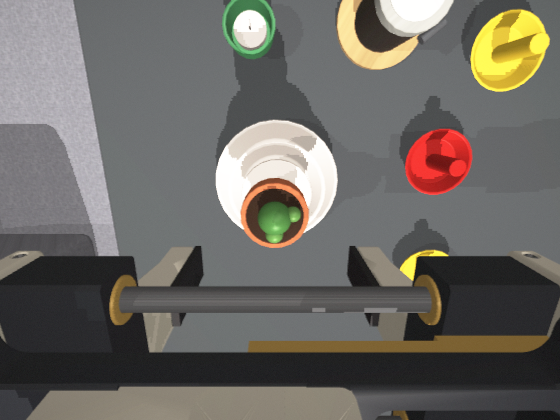

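Planter rim at (275,213), already between the fingers. Stand dish at (277,180). Descend and grip.

Request:
play_rows(travel=[[0,0.02,0.6],[0,0,0.8],[0,0,0.9],[0,0,0.9],[0,0,0.7],[0,0,0.4],[0,0,0.26],[0,0,0]], twist=[0,0,0,0,0,0,0,0])

```text
t: 29.28
eef_pos: [0.5994, 0.2373, 0.0964]
ee_rot: [3.141, -0.0, -1.571]
force: [0.5, -0.8, -0.5]
width: 0.0874
gripper_force: 0.0
```

Request:
play_rows(travel=[[0,0,0],[0,0,0],[0,0,0],[0,0,0],[0,0,0],[0,0,0]], twist=[0,0,0,0,0,0], fingers=0, newtons=15)

```text
t: 30.02
eef_pos: [0.5997, 0.2374, 0.0969]
ee_rot: [-3.141, 0.0, -1.571]
force: [-0.4, 0.3, 4.0]
width: 0.0617
gripper_force: 15.0
```

Request:
play_rows(travel=[[0,0,-0.3],[0,0,-0.6],[0,0,-0.8],[0,0,-0.8],[0,0,-0.5],[0.4,0,0],[0.7,0,0],[1,0,0]], twist=[0,0,0,0,0,0,0,0])

```text
t: 31.02
eef_pos: [0.5988, 0.1831, 0.1705]
ee_rot: [3.14, -0.001, -1.571]
force: [0.1, -0.4, -2.4]
width: 0.0614
gripper_force: 15.0
```

Request:
play_rows(travel=[[1,0.03,0],[1,0.03,0],[1,0.03,0],[1,0.03,0],[1,0.03,0],[1,0.03,0],[1,0.03,0],[1,0.03,0]], twist=[0,0,0,0,0,0,0,0])

```text
t: 32.02
eef_pos: [0.5931, -0.017, 0.1716]
ee_rot: [-3.141, 0.0, -1.571]
force: [-0.7, -0.0, -2.5]
width: 0.0615
gripper_force: 15.0
```

Request:
play_rows(travel=[[1,0.03,0.5],[1,0.03,0.6],[0.8,0,0.6],[0.6,0,0.3],[0.5,0,0],[0.3,0,0],[0.1,0,0],[0,0,0]], twist=[0,0,0,0,0,0,0,0])

```text
t: 33.02
eef_pos: [0.5921, -0.1225, 0.1219]
ee_rot: [-3.141, 0.0, -1.571]
force: [0.2, -1.1, -1.9]
width: 0.0617
gripper_force: 15.0
```

```bash
cat >> h.py <<'E'
def blobcirc(f,lo,hi,xy,z,rad,win):
    im=f['pixels'][:,:,::-1].copy();u,v=[int(q[0]) for q in proj(f,[[*xy,z]])]
    m=cv2.inRange(cv2.cvtColor(im,cv2.COLOR_BGR2HSV),np.array(lo),np.array(hi));w=np.zeros_like(m);cv2.circle(w,(u,v),win,255,-1)
    h=cv2.convexHull(max(cv2.findContours(m&w,0,cv2.CHAIN_APPROX_NONE)[0],key=cv2.contourArea))[:,0,:]
    P=np.array([ray(f,a,b,z)[:2] for a,b in h])
    r=least_squares(lambda p:np.hypot(*(P-p).T)-rad,xy,loss='cauchy',f_scale=.001)
    return r.x.round(4),'inliers',int((np.abs(r.fun)<.0015).sum()),'/',len(h)
E
python3 - <<'E'
from h import *
W,H=(0,0,150),(180,45,255)
f=cam('wrist');save('w11',f);print('saucer wrist',blobcirc(f,(2,110,60),(14,255,255),(.592,-.122),.011,.052,70))
for c in('scene','side'):
    g=imaging.grab_frame(c);save(c+'11',g)
    print(c,'plate',blobcirc(g,W,H,(.598,.236),.08,.038,17),'tier2',blobcirc(g,W,H,(.598,.236),.062,.056,40),'base',blobcirc(g,W,H,(.598,.236),.022,.078,50))
    fits(c,[('stand',0,(.598,.236))])
togo(.592,-.1225)
E
```

```text
saucer wrist (array([ 0.5926, -0.1216]), 'inliers', 23, '/', 29)
scene plate (array([0.5966, 0.2377]), 'inliers', 5, '/', 19) tier2 (array([0.5958, 0.2365]), 'inliers', 3, '/', 26) base (array([0.597 , 0.2351]), 'inliers', 11, '/', 29)
scene stand 0.57 [0.5975 0.2382] [-1.1  1.   1.6 -1.5]
side plate (array([0.6029, 0.2349]), 'inliers', 8, '/', 25) tier2 (array([0.6022, 0.2348]), 'inliers', 11, '/', 36) base (array([0.6001, 0.2358]), 'inliers', 28, '/', 40)
side stand 0.78 [0.6008 0.2349] [ 0.5 -0.6 -1.5  1.1]
t 33.38 tcp [ 0.592  -0.1224  0.1216] yaw [-3.141  0.    -1.57 ] units [ 0. -0.  0.] w 0.0611 F [ 0.   0.7 -1.4]
```

View pics/w11.png

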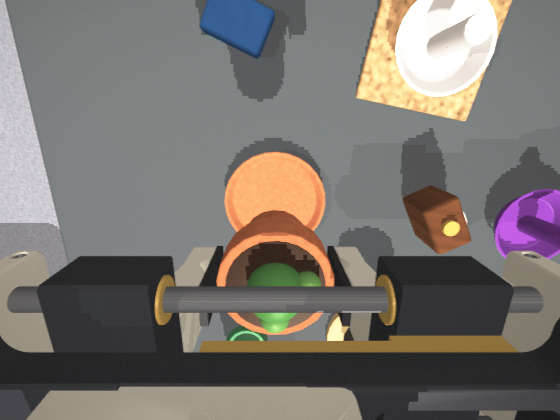

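Planter hanging at (275,280) above the saucer (275,197). Now I lower it.

Request:
play_rows(travel=[[-0.05,-0.02,0.4],[0,0,0.7],[0,0,0.8],[0,0,0.8],[0,0,0.6],[0,0,0.35],[0,0,0.2],[0,0,0.07]], twist=[0,0,0,0,0,0,0,0])

```text
t: 34.38
eef_pos: [0.5926, -0.1214, 0.0235]
ee_rot: [-3.141, -0.0, -1.571]
force: [0.1, -0.1, -2.7]
width: 0.0618
gripper_force: 15.0
```

Request:
play_rows(travel=[[0,0,0],[0,0,0.03],[0,0,0]], twist=[0,0,0])

```text
t: 34.75
eef_pos: [0.5926, -0.1214, 0.0231]
ee_rot: [-3.141, 0.0, -1.571]
force: [-0.6, -0.2, -2.2]
width: 0.0614
gripper_force: 15.0
```

Request:
play_rows(travel=[[0,0,0.03],[0,0,0],[0,0,0.02],[0,0,0]], twist=[0,0,0,0])

```text
t: 35.25
eef_pos: [0.5924, -0.1215, 0.0219]
ee_rot: [-3.141, -0.0, -1.571]
force: [-1.5, 0.3, 4.2]
width: 0.0619
gripper_force: 15.0
```

Request:
play_rows(travel=[[0,0,0],[0,0,0],[0,0,0],[0,0,0],[0,0,-0.4],[0,0,-0.9],[0,0,-1],[0,0,-1]], twist=[0,0,0,0,0,0,0,0], fingers=1)

```text
t: 36.25
eef_pos: [0.5926, -0.1215, 0.1056]
ee_rot: [-3.141, -0.0, -1.571]
force: [0.1, -0.0, -0.8]
width: 0.0881
gripper_force: 0.0
```

Request:
play_rows(travel=[[0.4,0.4,-0.9],[0.8,0.8,-0.8],[0.8,0.8,-0.5],[0.8,0.8,0],[0.8,0.8,0],[0.8,0.8,0],[0.8,0.8,0],[0.5,0.4,0]], twist=[0,0,0,0,0,0,0,0], fingers=0.65)

```text
t: 37.25
eef_pos: [0.4505, -0.265, 0.1584]
ee_rot: [3.141, 0.0, -1.572]
force: [0.3, 0.1, -0.4]
width: 0.0571
gripper_force: 0.0
```

```bash
python3 - <<'E'
from h import *
f=fits('wrist',[('small_dish',.006,(.4514,-.2645))]);save('w12',f)
for c in('scene','side'): g=fits(c,[('planter',.005,(.5924,-.122)),('small_dish',.006,(.4514,-.2645))]);save(c+'12',g)
togo(.4514,-.2645)
E
```

```text
wrist small_dish 0.93 [ 0.4501 -0.2642] [-0.6  0.6 -0.7  1. ]
scene planter 0.92 [ 0.5891 -0.1168] [ 1.2 -1.2 -1.6  1.5]
scene small_dish 0.56 [ 0.4524 -0.2625] [ 2.1 -2.2  1.2 -0.9]
side planter 0.71 [ 0.59   -0.1152] [-1.7  1.8 -0.3  0.2]
side small_dish 0.66 [ 0.4531 -0.2632] [-1.4  1.4  1.2 -1.3]
t 37.65 tcp [ 0.4528 -0.2635  0.1589] yaw [ 3.141  0.    -1.57 ] units [0.04 0.06 0.  ] w 0.0567 F [-0.3  0.1  0.4]
```

Request:
play_rows(travel=[[0.04,0.06,0.6],[0,0,0.9],[0,0,1],[0,0,1],[0,0,0.8],[0,0,0.6],[0,0,0.4],[0,0,0.14]], twist=[0,0,0,0,0,0,0,0])

```text
t: 38.65
eef_pos: [0.4508, -0.2649, 0.0224]
ee_rot: [3.141, 0.0, -1.571]
force: [0.6, -0.1, 0.9]
width: 0.0569
gripper_force: 0.0
```

Request:
play_rows(travel=[[0,0,0],[0,0,0],[0,0,0],[0,0,0],[0,0,0],[0,0,0]], twist=[0,0,0,0,0,0], fingers=0, newtons=15)

```text
t: 39.4
eef_pos: [0.4512, -0.265, 0.0232]
ee_rot: [-3.141, -0.0, -1.571]
force: [0.6, 0.6, 1.8]
width: 0.0191
gripper_force: 15.0
```

Request:
play_rows(travel=[[0,0,-0.3],[0,0,-0.7],[0,0,-1],[0,0,-1],[0,0,-1],[0,0,-1],[0,0,-0.6],[0,0,-0.4]], twist=[0,0,0,0,0,0,0,0])

```text
t: 40.4
eef_pos: [0.4508, -0.2648, 0.1736]
ee_rot: [-3.141, 0.0, -1.571]
force: [-0.2, -0.1, -2.2]
width: 0.0196
gripper_force: 15.0
```

Request:
play_rows(travel=[[-0.3,-0.1,0],[-0.6,-0.2,0],[-0.9,-0.28,0],[-1,-0.3,0],[-1,-0.3,0],[-1,-0.3,0],[-1,-0.3,0],[-1,-0.3,0]], twist=[0,0,0,0,0,0,0,0])

```text
t: 41.4
eef_pos: [0.5027, -0.0931, 0.1721]
ee_rot: [3.14, -0.0, -1.57]
force: [1.5, 0.3, -2.0]
width: 0.0197
gripper_force: 15.0
```

Request:
play_rows(travel=[[-1,-0.3,0],[-1,-0.3,0],[-1,-0.3,0],[-1,-0.3,0],[-1,-0.3,0],[-1,-0.3,0],[-1,-0.3,0],[-1,-0.3,0]], twist=[0,0,0,0,0,0,0,0])

```text
t: 42.4
eef_pos: [0.5629, 0.1068, 0.1725]
ee_rot: [3.141, -0.0, -1.57]
force: [0.0, -0.2, -2.1]
width: 0.0193
gripper_force: 15.0
```

Request:
play_rows(travel=[[-1,-0.3,0],[-1,-0.3,0],[-1,-0.3,0],[-0.9,-0.25,0],[-0.7,-0.2,0],[-0.4,-0.1,0],[-0.2,-0.1,0],[0,0,0]], twist=[0,0,0,0,0,0,0,0])

```text
t: 43.4
eef_pos: [0.6017, 0.2349, 0.1729]
ee_rot: [3.141, -0.0, -1.571]
force: [-0.3, -0.1, -1.1]
width: 0.0195
gripper_force: 15.0
```

```bash
python3 - <<'E'
from h import *
f=cam('wrist');save('w13',f);s=arm.get_state();togo(.598,.236)
p=[.598,.236,0]
for d,z in((76,80),(112,62),(156,22)): print(d,box(f,C(d,z)/1000+p).round(1))
W,H=(0,0,150),(180,45,255);print(blobcirc(f,W,H,(.598,.236),.022,.078,80))
fits('scene',[('stand',0,(.598,.236))]);fits('side',[('stand',0,(.598,.236))])
E
```

```text
t 43.45 tcp [0.6016 0.2346 0.173 ] yaw [ 3.141 -0.    -1.571] units [-0.05  0.14  0.  ] w 0.0191 F [ 0.1 -0.4 -1.7]
76 [239.1 318.2 169.5 245. ]
112 [223.6 333.3 147.7 253.3]
156 [210.3 345.8 123.  255. ]
(array([0.598 , 0.2348]), 'inliers', 26, '/', 38)
scene stand 0.72 [0.5991 0.2439] [-3.4  3.   0.8 -1. ]
side stand 0.97 [0.6001 0.2334] [ 0.5 -0.5 -0.3  0.3]
```

View pics/w13.png

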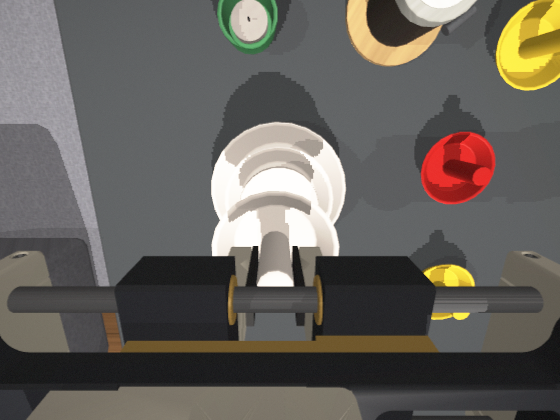

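The dish rim hangs at columns 212–338, top edge around row 192, in front of the stand (211–345, top at row 123). I check the dish's offset in the grip before lowering.

```bash
python3 - <<'E'
from h import *
im=cv2.imread('pics/w13.png')
print(im[182:202,270:281].mean((1,2)).round().astype(int).tolist())
a=cv2.resize(im[110:260,200:350],(600,600),interpolation=cv2.INTER_CUBIC);a=cv2.convertScaleAbs(a,alpha=1.6,beta=-150)
f=cam('wrist');s=arm.get_state();p=s['eef_pos']
for dy,col in((0,(0,0,255)),(.003,(0,200,0))):
    u,v=proj(f,C(84,0,200)/1000+[p[0],p[1]+dy,p[2]-.0172+.02])
    for x,y in zip(u,v): cv2.circle(a,(int((x-200)*4),int((y-110)*4)),1,col,-1)
cv2.imwrite('pics/c14.png',a)
E
```

```text
[254, 254, 254, 254, 254, 254, 254, 254, 253, 217, 212, 193, 182, 167, 142, 143, 143, 143, 142, 142]
```

View pics/c14.png

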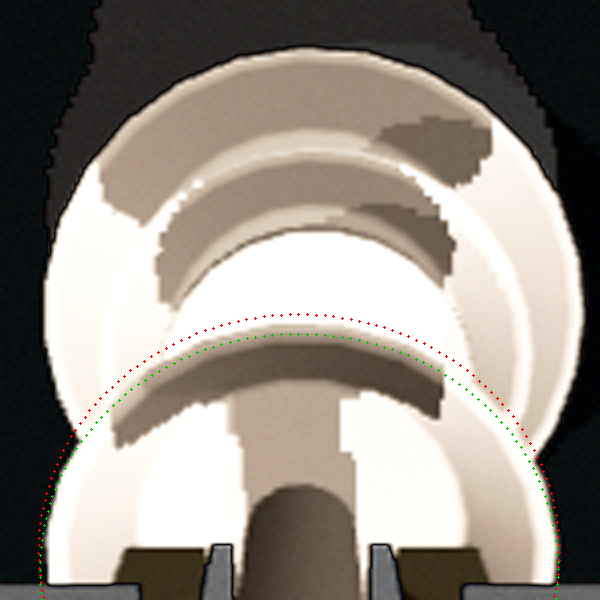

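The dish sits about 1.5 mm toward +y in the grip, and the plate's edge gives y ≈ 0.2345. I correct for both and lower.

Request:
play_rows(travel=[[0.06,0.14,0.3],[0,0,0.6],[0,0,0.7],[0,0,0.6],[0,0,0.4],[0,0,0.25],[0,0,0.13],[0,0,0]], twist=[0,0,0,0,0,0,0,0])

```text
t: 44.7
eef_pos: [0.5983, 0.2336, 0.0986]
ee_rot: [-3.141, 0.0, -1.571]
force: [0.1, -0.2, -1.2]
width: 0.0193
gripper_force: 15.0
```

Request:
play_rows(travel=[[0,0,0.02],[0,0,0],[0,0,0.02],[0,0,0]], twist=[0,0,0,0])

```text
t: 45.2
eef_pos: [0.5982, 0.2336, 0.0976]
ee_rot: [-3.142, 0.0, -1.571]
force: [0.0, 0.6, -2.1]
width: 0.0192
gripper_force: 15.0
```

Request:
play_rows(travel=[[0,0,0.02],[0,0,0],[0,0,0.02],[0,0,0]], twist=[0,0,0,0])

```text
t: 45.7
eef_pos: [0.5983, 0.2336, 0.0973]
ee_rot: [-3.141, 0.0, -1.571]
force: [-2.4, -1.0, 4.6]
width: 0.0195
gripper_force: 15.0
```

Contact. Release, rise and look.

Request:
play_rows(travel=[[0,0,0],[0,0,0],[0,0,0],[0,0,0],[0,0,-0.4],[0,0,-0.9],[0,0,-1],[0,0,-1]], twist=[0,0,0,0,0,0,0,0], fingers=0.6)

```text
t: 46.7
eef_pos: [0.5983, 0.2336, 0.1806]
ee_rot: [-3.141, 0.0, -1.571]
force: [-0.6, 0.3, 0.4]
width: 0.0523
gripper_force: 0.0
```

Request:
play_rows(travel=[[0,0.4,-0.8],[0,0.8,-0.8],[0,1,0],[0,1,0],[0,0.8,0],[0,0.5,0],[0,0,0],[0,0,0]], twist=[0,0,0,0,0,0,0,0])

```text
t: 47.7
eef_pos: [0.4861, 0.2338, 0.2191]
ee_rot: [-3.141, -0.0, -1.571]
force: [0.1, -0.3, -0.2]
width: 0.0527
gripper_force: 0.0
```

```bash
python3 - <<'E'
from h import *
togo(.6,.24)
S={}
for c in('scene','side'):
    S[c]=fits(c,[('small_dish',.08,(.598,.235)),('stand',0,(.598,.235)),('planter',.005,(.592,-.121)),('jar',.008,(.48,.05)),('clock',0,(.436,-.111)),('tealight',0,(.628,.064))])
a=cv2.resize(S['scene']['pixels'][130:380,130:410],(448,400),interpolation=2);b=cv2.resize(S['side']['pixels'][110:310,120:360],(352,293),interpolation=2)
im=np.zeros((400,800,3),np.uint8);im[:,:448]=a;im[:293,448:]=b;save('c15',{'pixels':im})
E
```

```text
t 47.7 tcp [0.4861 0.2338 0.2191] yaw [-3.141 -0.    -1.571] units [-0.25 -4.56  0.  ] w 0.0527 F [ 0.1 -0.3 -0.2]
scene small_dish 0.56 [0.5964 0.2331] [-1.3  1.3 -0.7  0.5]
scene stand 0.81 [0.5968 0.2361] [ 0.2 -0.2 -2.   1.4]
scene planter 0.84 [ 0.5944 -0.1214] [ 0.3 -0.3 -1.4  1.2]
scene jar 0.68 [0.4764 0.0578] [-1.2  1.2 -6.1  2. ]
scene clock 0.93 [ 0.4404 -0.1083] [-3.   4.1  0.2 -0.3]
scene tealight 0.77 [0.6271 0.0615] [-1.6  1.5 -0.2  0.1]
side small_dish 0.89 [0.6    0.2337] [ 1.  -1.1 -0.1  0.2]
side stand 0.74 [0.5997 0.2361] [-0.8  0.8 -5.2  1.4]
side planter none
side jar 0.92 [0.4806 0.0496] [-2.3  2.3 -0.6  0.4]
side clock 0.65 [ 0.4356 -0.1072] [-2.3  2.2 -1.   0.8]
side tealight 0.67 [0.6318 0.0636] [-2.6  3.   0.9 -0.9]
```

View pics/c15.png

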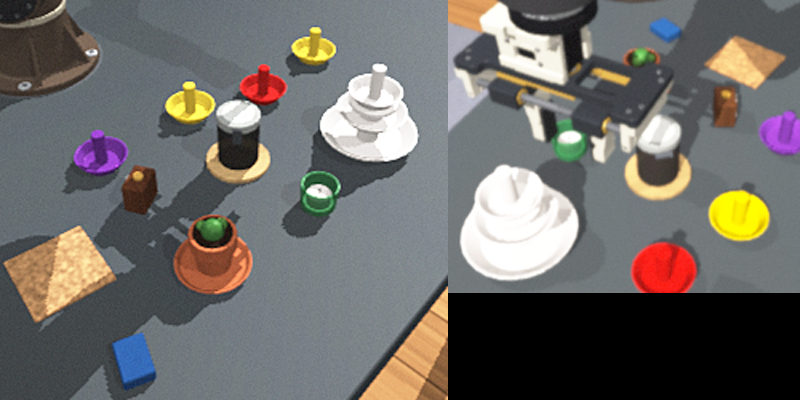

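The dish is upright on the stand (375,95), the jar on the coaster (238,140) and the planter in the saucer (213,250). The clock, tealight and tin haven't moved. Handing in.

```bash
python3 -c "
from station import arm
print(arm.job_done())"
```

```text
the job is handed in; nothing more can be done
None
```

Job handed in at about 48 s: the planter is in the saucer, the jar on the coaster and the small dish on the stand, each within about 1–3 mm of centre by my camera measurements; the clock, tealight and tin look undisturbed, but I viewed 17 pictures, over the limit of 14.

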